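Park the lead-free solder spool in the top place of its lane

ROBOT

A 7-joint arm with a two-finger parallel gripper is mounted at the origin on the work surface. World frame = base frame: x ahead of the robot, y to its left, z up, the work surface at z = 0. Lengths are in m, angles in rad, forces in N, time in s.
With the tool pointing down it reaches from about 0.4 to 0.875 m from the base axis. Payload 6.5 kg.
Tool frame: the origin (TCP) lies at the very end of the fingers, on their centre line; the grasp point (between the pads) lies 19 mm behind it (env.tcp_to_grasp is the distance from the TCP to the grasp point, in m); z points along the fingers, y is the line along which they close (so a half turn about z gives the same grasp; the last joint's range is limited). The gripper opens to 88 mm and grips with 3 to 60 N. Pads are 18 mm wide; open, the fingers measure 123 mm over their backs; the gripper's body (75 mm by 187 mm) begins 45 mm behind the grasp point.
Start: joints at [1.144, 0.536, -0.004, 1.538, 0.003, 1.067, -0.071], TCP at [0.229, -0.608, 0.239] pointing down, gripper open.
Joint ranges: [-2.7, 2.7], [-0.37, 2.16], [-1.27, 1.26], [0.24, 2.4], [-1.31, 4.45], [0.19, 1.91], [-2.76, 2.76]. Speed limits (rad/s): [2.39, 2.39, 3.14, 3.14, 3.14, 3.14, 3.14].

INTERFACE

Orientations are given as a 3x3 rotation matrix whose columns are the frame's x, y, z axes.
In Python, from station import env, imaging, workorder gives the robot as it stands (env), with the cameras (imaging) and the job (workorder).
- The arm moves only by the shell command python3 shift.py 'ROWS' [FORCE]. ROWS is a JSON list of rows, 1 to 5 of them, each an object with the fields x, y, z (the shift in fractions of the full range, 1 being 800 mm), twist (a turn about the tool's z in parts of the range, where 1.0 means pi rad), aperture (the finger opening in m); a field left out counts as zero (the opening has to be given); each row shifts and turns the commanded pose from where the row before left it, along the tool's axes as they then stand; what a row does not reach is not made up. A row lasts 1/12 s, in which the tool goes at most 0.0417 m and 0.125 rad, less where a joint would pass 70% of its speed; a pose out of reach is approached as far as the arm can. The fingers move at their own pace and stop on an object; FORCE is the grip in N (left out, the last holds). Time passes only in rows, so rows that do not move let the fingers close. It prints the time, the measured TCP pose, the force, the opening and the grip force at its end. A shift or turn number past 1, either way, is cut back to 1. Input that does not fit is refused with a message, and nothing moves.
- env.sense(): the state, without advancing time (a new reading comes with each control period).
- imaging.snapshot(name): name is "side" or "top"; returns a dict with "image" (384x512x3 uint8, red, green, blue), "vertical_fov" (degrees; the focal length in pixels is half the picture's height over the tangent of half this angle, whatever the lens; pixels are square), "cx", "cy" (the principal point, pixels), "k1" (the pictures are not rectified: a ray, as slopes to the right and down, at radius r is drawn at 1 + k1 r^2 times it, then the intrinsics apply), "rvec" (rotation vector, rad) and "tvec" (3), from world to camera coordinates, as OpenCV has them. Camera axes: x right, y down, z forward; pixel columns grow to the right and rows downward; lengths in m; the calibration is good to about 2 mm. A picture is of the moment at which its call begins. There is no depth.
- workorder.job_done(): hands the job in; it is judged then, once.
The state is a dict: "t": time; "qpos": joint angles; "joint_vel": joint speeds; "joint_efforts": joint torques, N m; "tool_pos": TCP position; "eef_rot": TCP orientation; "wrist_force": force on the tool from outside, world axes, zero at the start; "moment": the same for the moment, N m; "grip_width": finger opening in m; "gripper_force": force on a finger pad.
Only numpy, scipy, OpenCV 4.12 (cv2) and the standard library are available. Lean on these libraries where they do the work, as an engineer would, in place of code of your own. Each camera call takes 0.05 s, during which the arm holds its last target. There are 200 camera calls.

TASK

The green-ended solder spool has rolled down to the front of its sloping lane in the spool rack. Push it gently up the lane with a fingertip, over the yellow sprung flap to the end stop at the top, so that the flap springs up behind it and it cannot roll back down; then ease off and take your hand away. Keep the finger behind it all the way, so that it is neither flicked nor left to run back, do not grip or lift it, and leave the black-ended spool and the other things on the bench where they are.

Things in the scene. Friction and masses are not known exactly. Their poses are not given: they have to be found in the camera images.
- rack: Grey sheet-metal rack screwed to the bench (fixed), 276 mm long, 153 mm wide (200 mm over two screw lugs at mid-length): two straight, open-topped, sloping lanes side by side, 27 mm apart. Origin: on the bench under the middle of the rack; x points level towards the lanes' upper end, y left across them, z up. Highest edge 104 mm above the bench. The bench in front of its low end is clear.
- lanes (a point): Frame of the lanes. Origin: floor surface at the inside of the front lip, midway between the lanes, 25 mm above the bench. x runs up the slope (0.14 rad, 8 degrees, above level), y left across the lanes, z square to the floors. Lane centre lines at y = +45 mm (left) and -45 mm (right); each 57 mm wide inside, between walls 3 mm thick that rise 22 mm above the floor.
- lip_left (a point): Front lip of the left lane, on its centre line at the level of the lip's top. The lip is two upright tabs 10 mm wide, 14 mm high above the floor and 3 mm thick, with a gap of 37 mm for a finger between them.
- lip_right (a point): The same point on the right lane.
- top_left (a point): Where the centre of a spool is when it touches the end stop of the left lane: x = 238 mm, z = 32 mm in the lanes frame. The end stop is a fixed plate across both lanes, its face at x = 270 mm, 42 mm high above the floor.
- top_right (a point): The same point in the right lane.
- flap_left (a joint): Yellow flap across the left lane's floor, 30 mm long, 54 mm wide, hinged at x = 183 mm (lanes frame), leaning up the slope, free edge at x = 209 mm, 14 mm above the floor. 0 = standing up (sprung, at rest), 0.49 rad = pressed flush. A spool pushed up the lane presses it flat (0.8 to 1.3 N at its edge) and rolls over; it springs up behind and stops the spool's way back.
- flap_right (a joint): The same flap in the right lane.
- spool_green: Full solder spool with green ends, the one to push; either lane. Flanges 64 mm across, 50 mm wide overall, wound 58 mm thick over the 42 mm between. About 0.5 kg. Smooth hard plastic. Lies across its lane, rolls on its flanges. Origin: its centre; y along its axle, x and z turn as it rolls. Starts on the front lip, centre at x = 27 mm (lanes frame); leaning on the raised flap: 236 mm.
- spool_black: The same spool with black ends, at the front of the other lane; it stays there. Origin: its centre.
- tub: White plastic tub with an orange band, open, half full of set putty, 115 mm high, 114 mm across the rim. Origin: centre of its underside. Not part of the job.
- tube: Offcut of cardboard tube standing on end, 60 mm in diameter, 50 mm high. Origin: centre of its underside. Not part of the job.
- knife: Lead knife with a dark wooden handle, lying flat, 200 mm long, 18 mm high. Origin: underside, about mid-length; x towards the blade. Not part of the job.

How it is judged:
By the outcome, as a careful person would: the job done as asked, in the order asked, and still so for the second after the job is handed in, with the robot touching nothing.
It also fails if it takes over 40 s, if anything falls off the work surface, if the arm or the gripper's body presses on something with over 40 N, if the wrist force passes 120 N, or if a joint passes its speed limit or range.

## Working session

There is one attempt and no reset: what is moved stays moved. The work goes in short steps, Python scripts to look and compute and a shell command to move; the robot and the scene stay as the last step left them, time stands still between calls to the robot, and variables do not carry over. Pictures are saved under pics/ and viewed, at most 10 in all, crops included, and the job is handed in when it is done.

```bash
ls; mkdir -p pics
python3 - <<'E'
from station import env, imaging, workorder
import cv2,numpy as np
for n in("side","top"):
    s=imaging.snapshot(n); cv2.imwrite(f"pics/{n}0.png",s["image"][:,:,::-1]); print({k:v for k,v in s.items() if k!="image"})
s=env.sense();print(s)
E
```

```text
pics
shift.py
station.py
{'vertical_fov': 56.96433242597319, 'cx': 248.68806126374164, 'cy': 193.04870890098871, 'k1': -0.09772215726491107, 'rvec': array([ 2.09492709, -0.12832535,  0.07382607]), 'tvec': array([-0.55037913,  0.10267953,  0.94730579])}
{'vertical_fov': 53.2078813622416, 'cx': 257.0295321279904, 'cy': 186.48833884591247, 'k1': -0.02593363015185216, 'rvec': array([ 2.233528  , -2.16854336,  0.08292752]), 'tvec': array([-0.04658256,  0.54227244,  1.00983863])}
{'t': 0.1, 'qpos': array([ 1.14381708,  0.53711638, -0.00444741,  1.53875146,  0.00255504,
        1.06730299, -0.0711714 ]), 'joint_vel': array([-5.17505071e-04, -1.31955630e-03, -7.56160074e-04, -2.26136110e-03,
       -5.44171920e-05, -1.22683814e-03, -7.44121033e-04]), 'joint_efforts': array([ 2.73072845e-03, -5.72086287e+01,  9.94212739e-01, -2.52233917e+01,
       -5.61425183e-02,  1.34517200e-02,  2.92767436e-05]), 'tool_pos': array([ 0.22926278, -0.60763668,  0.23791868]), 'eef_rot': array([[ 9.35591616e-01,  3.53083475e-01, -6.22492665e-04],
       [ 3.53084016e-01, -9.35590504e-01,  1.44446813e-03],
       [-7.23804005e-05, -1.57122448e-03, -9.99998763e-01]]), 'wrist_force': array([ 0.23999103,  0.13102322, -0.39598612]), 'moment': array([-0.02759123,  0.00693503,  0.02280565]), 'gripper_force': 0.0, 'grip_width': 0.08815352451234723}
```

View pics/side0.png

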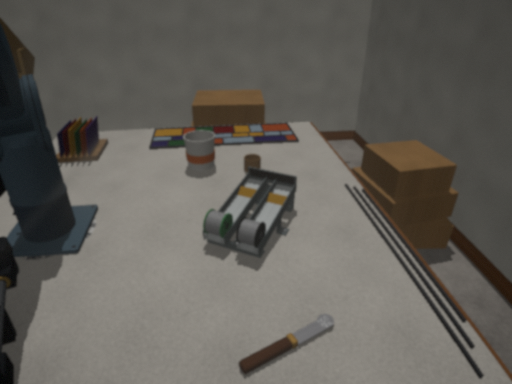

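View pics/top0.png

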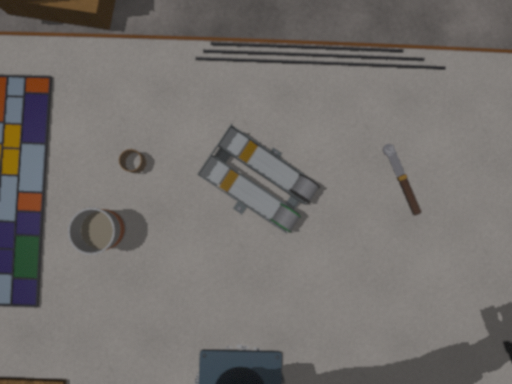

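Top view: the rack is around (262,180) and its upper end is at upper left. The green spool is at about (287,217), in the left lane seen looking uphill. The black spool is at (305,190). The knife, tub and tube are well clear. I'll enlarge both views for picking points.

Run:
```python
import cv2
a=cv2.imread("pics/top0.png")[115:245,190:335]; cv2.imwrite("pics/topc.png",cv2.resize(a,None,fx=4.5,fy=4.5,interpolation=cv2.INTER_CUBIC))
a=cv2.imread("pics/side0.png")[160:260,195:305]; cv2.imwrite("pics/sidec.png",cv2.resize(a,None,fx=6,fy=6,interpolation=cv2.INTER_CUBIC))
```

```text
(no output)
```

View pics/topc.png

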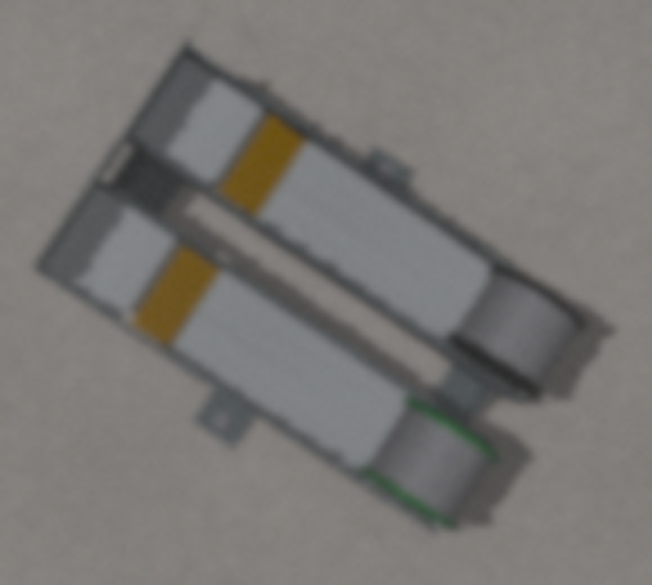

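View pics/sidec.png

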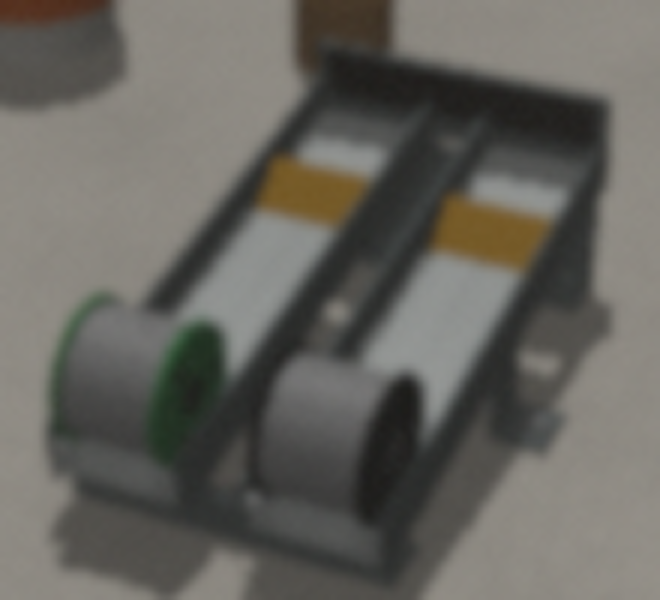

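Top crop: the end-stop corners are at (187,45) and (40,266), and the green spool's middle is near (428,463). Side crop: the stop corners are at (325,45) and (607,100). The spools' right-hand flange centres are at (188,392) for green and (392,447) for black. I'll fit x, y and yaw to these points plus the centroids of the yellow flaps.

```bash
cat > h.py <<'E'
import cv2,numpy as np
from station import env, imaging, workorder
from scipy.optimize import least_squares
def cam(s):
    f=192/np.tan(np.radians(s["vertical_fov"])/2)
    return np.array([[f,0,s["cx"]],[0,f,s["cy"]],[0,0,1]]),np.array([s["k1"],0,0,0.]),s["rvec"],s["tvec"]
def proj(s,P):
    K,d,r,t=cam(s); return cv2.projectPoints(np.array(P,float),r,t,K,d)[0][:,0]
def L2W(p,P):
    c,s=np.cos(.14),np.sin(.14); P=np.array(P,float)
    X=P[:,0]*c-P[:,2]*s; Z=P[:,0]*s+P[:,2]*c+.025
    C,S=np.cos(p[2]),np.sin(p[2])
    return np.c_[p[0]+C*X-S*P[:,1],p[1]+S*X+C*P[:,1],Z]
def centroids(img,lo,hi,amin,roi):
    m=cv2.inRange(cv2.cvtColor(img,cv2.COLOR_RGB2HSV),lo,hi)
    n,_,st,ce=cv2.connectedComponentsWithStats(m)
    return [(ce[i].round(1),st[i,4]) for i in range(1,n) if st[i,4]>=amin and roi[0]<ce[i][0]<roi[1] and roi[2]<ce[i][1]<roi[3]]
E
cat > fit.py <<'E'
from h import *
S={n:imaging.snapshot(n) for n in("side","top")}
Y=((15,120,60),(30,255,255))
ft=centroids(S["top"]["image"],*Y,30,(190,335,115,245)); fs=centroids(S["side"]["image"],*Y,30,(195,305,160,260))
print(ft,fs)
tc=lambda u,v:((u+.5)/4.5-.5+190,(v+.5)/4.5-.5+115)
sc=lambda u,v:((u+.5)/6-.5+195,(v+.5)/6-.5+160)
obs=[("top",tc(187,45),(.2715,-.0765,.042)),("top",tc(40,266),(.2715,.0765,.042)),
("side",sc(325,45),(.2715,.0765,.042)),("side",sc(607,100),(.2715,-.0765,.042)),
("side",sc(188,392),(.027,.020,.032)),("side",sc(392,447),(.027,-.070,.032))]
for n,l in(("top",ft),("side",fs)):
    for c,a in l:
        left=(c[1]>c[0]*0.+160) if n=="top" else c[0]<260
        obs.append((n,tuple(c),(.196,.045 if left else -.045,.007)))
def res(p): return np.concatenate([proj(S[n],L2W(p,[P]))[0]-uv for n,uv,P in obs])
r=least_squares(res,[.6,-.1,2.5],loss="soft_l1"); 
r2=[least_squares(res,[x,y,a],loss="soft_l1") for x in(.45,.7) for y in(-.3,.1) for a in(-2,-.5,.8,2.3)]
r=min(r2,key=lambda q:q.cost);p=r.x
print("pose",p.round(4)); print(res(p).reshape(-1,2).round(1).tolist())
np.save("p.npy",p)
print("origin,top_left,spool",L2W(p,[(0,0,0),(.238,.045,.032),(.027,.045,.032)]).round(4).tolist())
print("spool mid top proj",proj(S["top"],L2W(p,[(.027,.045,.05)])),tc(428,463))
E
python3 fit.py
```

```text
[(array([247.9, 151.1]), np.int32(182)), (array([228.5, 180.1]), np.int32(175))] [(array([245.6, 191.4]), np.int32(117)), (array([275.6, 198.3]), np.int32(135))]
pose [ 0.4896 -0.1446  1.0122]
[[0.6, -1.9], [-1.7, 0.4], [-1.7, -1.4], [0.1, -0.5], [0.2, -0.1], [-0.2, 0.1], [0.4, 0.5], [0.3, 0.5], [1.0, 0.2], [0.4, 0.2]]
origin,top_left,spool [[0.4896, -0.1446, 0.025], [0.574, 0.0753, 0.0899], [0.4633, -0.1019, 0.0605]]
spool mid top proj [[285.85728809 218.40748158]] (284.72222222222223, 217.5)
```

Units first: shifts go in shares of 800 mm and turns go in shares of pi rad. So -0.125 rad / 3.1416 = -0.0398.

```bash
python3 shift.py '[{"twist":-0.0398, "aperture":0}, {"twist":-0.0398, "aperture":0}, {"twist":-0.0398, "aperture":0}, {"twist":-0.0398, "aperture":0}, {"twist":-0.0398, "aperture":0}]' 10
cat > go.py <<'E'
import sys
from h import *
p=np.load("p.npy"); s=env.sense(); R=s["eef_rot"]; t=s["tool_pos"]
C,S=np.cos(p[2]),np.sin(p[2]); u=np.array([C,S,0]); l=np.array([-S,C,0]); d=t-[p[0],p[1],0]
print("t %.2f s %.4f y %.4f z %.4f goal z %.4f"%(s["t"],d@u,d@l,t[2],.0475+.141*(d@u)),"yaw err",round(float(np.arctan2(R[:,0]@l,R[:,0]@u)),4),"F",(np.array([u,l,[0,0,1]])@s["wrist_force"]).round(2),"tilt",R[:,2].round(4),"q",s["qpos"].round(2))
if len(sys.argv)>1:
    sg=float(sys.argv[1]); z=float(sys.argv[2]); print("shift",(R.T@(np.array([p[0],p[1],0])+u*sg+l*.045+[0,0,z]-t)).round(4))
E
python3 go.py -.06 .15
```

```text
t: 0.62
tool_pos: [0.2294, -0.608, 0.2385]
eef_rot: [[0.547, 0.837, -0.0], [0.837, -0.547, 0.0], [0.0, -0.0, -1.0]]
wrist_force: [-0.1, -0.2, 0.0]
grip_width: 0.0568
gripper_force: 0.0
t 0.62 s -0.5309 y -0.0249 z 0.2385 goal z -0.0274 yaw err -0.0201 F [-0.17 -0.02  0.01] tilt [-3.e-04  4.e-04 -1.e+00] q [ 1.24  0.54 -0.15  1.53  0.09  1.07  0.5 ]
shift [ 0.4694 -0.0793  0.0886]
```

Scaled: 0.039 m / 0.8 = 0.0488, -0.0066 m / 0.8 = -0.0083, -0.02 rad / 3.1416 = -0.0064.

```bash
python3 shift.py '[{"x":0.0488, "y":-0.0083, "z":0.0038, "twist":-0.0064, "aperture":0}, {"x":0.0488, "y":-0.0083, "z":0.0038, "aperture":0}, {"x":0.0488, "y":-0.0083, "z":0.0038, "aperture":0}, {"x":0.0488, "y":-0.0083, "z":0.0038, "aperture":0}, {"x":0.0488, "y":-0.0083, "z":0.0038, "aperture":0}]' >/dev/null
python3 shift.py '[{"x":0.0488, "y":-0.0083, "z":0.0038, "aperture":0}, {"x":0.0488, "y":-0.0083, "z":0.0038, "aperture":0}, {"x":0.0488, "y":-0.0083, "z":0.0038, "aperture":0}, {"x":0.0488, "y":-0.0083, "z":0.0038, "aperture":0}, {"x":0.0375, "y":-0.0083, "z":0.0038, "aperture":0}]' | grep grip_width
python3 go.py -.06 .10
```

```text
grip_width: 0.0005
t 1.45 s -0.1464 y 0.0384 z 0.2088 goal z 0.0269 yaw err -0.0044 F [0.69 0.03 0.59] tilt [ 6.e-04  3.e-04 -1.e+00] q [ 0.75  0.26 -0.32  2.05  0.11  0.84 -0.19]
shift [ 0.0863 -0.007   0.1088]
```

Scaled: 0.03 m / 0.8 = 0.0375, 0.025 m / 0.8 = 0.0313.

```bash
python3 shift.py '[{"x":0.0313, "y":-0.0025, "z":0.0313, "aperture":0}, {"x":0.0313, "y":-0.0025, "z":0.0313, "aperture":0}, {"x":0.025, "y":-0.0025, "z":0.0375, "aperture":0}, {"x":0.0125, "z":0.0375, "aperture":0}, {"z":0.025, "aperture":0}]' >/dev/null
python3 shift.py '[{"z":0.025, "aperture":0}, {"z":0.0125, "aperture":0}, {"z":0.0063, "aperture":0}, {"aperture":0}]' >/dev/null
python3 go.py -.04 .042
python3 - <<'E'
from h import *
s=imaging.snapshot("side")["image"][160:260,195:305]; t=imaging.snapshot("top")["image"][115:245,190:335]
o=np.zeros((400,800,3),np.uint8); a=cv2.resize(s,(400,364)); b=cv2.resize(t,(400,359)); o[:364,:400]=a;o[:359,400:]=b
cv2.imwrite("pics/pre.png",o[:,:,::-1])
E
```

```text
t 2.20 s -0.0696 y 0.0435 z 0.0432 goal z 0.0377 yaw err -0.0066 F [-0.21  0.37  0.89] tilt [-1.2e-03  3.0e-04 -1.0e+00] q [ 0.51  0.57 -0.24  2.15  0.29  0.46 -0.53]
shift [ 0.0296 -0.0017  0.0012]
```

View pics/pre.png

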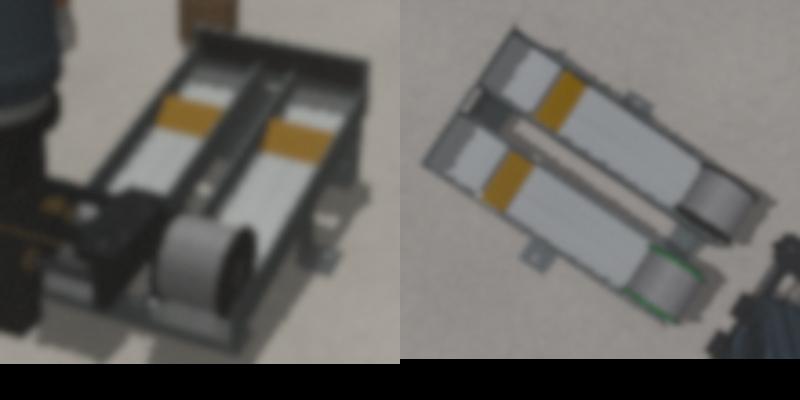

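The gripper is square to the lane, just in front of the green spool at about (680,285) in the right half, and clear of everything. Next I'll approach and make contact.

Scaled: 0.014 m / 0.8 = 0.0175, 0.01 m / 0.8 = 0.0125, -0.006 rad / 3.1416 = -0.0019.

```bash
python3 shift.py '[{"x":0.0175, "y":-0.0019, "z":-0.0013, "twist":-0.0019, "aperture":0}, {"x":0.0175, "aperture":0}, {"x":0.0125, "aperture":0}, {"x":0.0075, "aperture":0}, {"aperture":0}]' >/dev/null;python3 go.py -.0157 .0455
python3 shift.py '[{"x":0.0038, "z":-0.0006, "aperture":0}, {"x":0.0038, "z":-0.0006, "aperture":0}, {"x":0.0038, "z":-0.0006, "aperture":0}, {"x":0.0038, "z":-0.0006, "aperture":0}, {"x":0.0025, "z":-0.0006, "aperture":0}]' >/dev/null;python3 go.py
```

```text
t 2.72 s -0.0239 y 0.0440 z 0.0454 goal z 0.0441 yaw err 0.0016 F [-0.09 -1.23  0.77] tilt [ 0.0019  0.     -1.    ] q [ 0.41  0.57 -0.24  2.13  0.29  0.47 -0.61]
shift [ 0.0082 -0.001  -0.0001]
t 3.13 s -0.0116 y 0.0446 z 0.0472 goal z 0.0459 yaw err -0.0009 F [-2.14 -0.2   0.58] tilt [-4.e-04 -3.e-04 -1.e+00] q [ 0.39  0.57 -0.24  2.12  0.28  0.48 -0.63]
```

Scaled: 0.004 m / 0.8 = 0.005, -0.0006 m / 0.8 = -0.0008.

```bash
python3 shift.py '[{"x":0.0038, "z":-0.0005, "aperture":0}, {"x":0.005, "z":-0.0006, "aperture":0}, {"x":0.005, "z":-0.0006, "aperture":0}, {"x":0.005, "z":-0.0008, "aperture":0}, {"x":0.005, "z":-0.0008, "aperture":0}]' >/dev/null;python3 go.py
python3 shift.py '[{"x":0.005, "z":-0.0006, "aperture":0}, {"x":0.005, "z":-0.0008, "aperture":0}, {"x":0.005, "z":-0.0008, "aperture":0}, {"x":0.005, "z":-0.0008, "aperture":0}, {"x":0.005, "z":-0.0008, "aperture":0}]' >/dev/null;python3 go.py
python3 - <<'E'
from h import *
s=imaging.snapshot("side")["image"][160:260,195:305]; t=imaging.snapshot("top")["image"][115:245,190:335]
o=np.zeros((400,800,3),np.uint8); a=cv2.resize(s,(400,364)); b=cv2.resize(t,(400,359)); o[:364,:400]=a;o[:359,400:]=b
cv2.imwrite("pics/mid.png",o[:,:,::-1])
E
```

```text
t 3.55 s 0.0081 y 0.0447 z 0.0499 goal z 0.0486 yaw err -0.0002 F [-1.97 -0.28  1.23] tilt [-0.e+00  1.e-04 -1.e+00] q [ 0.35  0.57 -0.24  2.1   0.28  0.5  -0.66]
t 3.97 s 0.0280 y 0.0446 z 0.0528 goal z 0.0514 yaw err -0.0003 F [-1.5  -0.19  0.89] tilt [-0. -0. -1.] q [ 0.31  0.57 -0.25  2.09  0.27  0.51 -0.69]
```

View pics/mid.png

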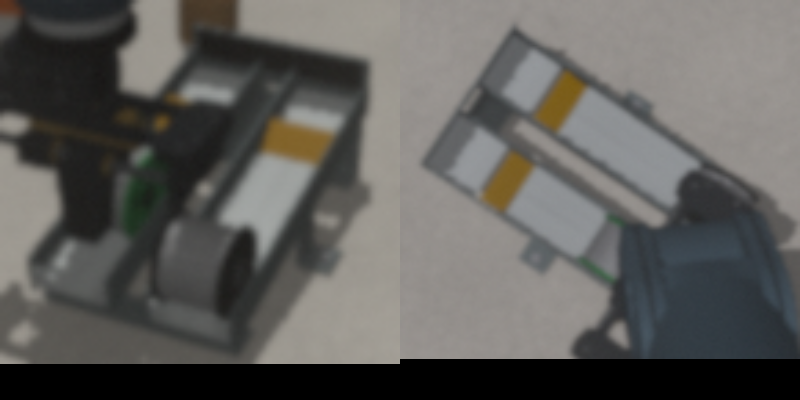

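The spool is rolling up ahead of the finger: its green flange is at (145,195) in the left half, and the black spool hasn't moved. I'll continue.

Scaled: 0.004 m / 0.8 = 0.005, -0.0006 m / 0.8 = -0.0008.

```bash
R='' 
python3 shift.py '[{"x":0.005, "z":-0.0006, "aperture":0}, {"x":0.005, "z":-0.0008, "aperture":0}, {"x":0.005, "z":-0.0008, "aperture":0}, {"x":0.005, "z":-0.0008, "aperture":0}, {"x":0.005, "z":-0.0006, "aperture":0}]' >/dev/null;python3 go.py
python3 shift.py '[{"x":0.005, "z":-0.0006, "aperture":0}, {"x":0.005, "z":-0.0008, "aperture":0}, {"x":0.005, "z":-0.0008, "aperture":0}, {"x":0.005, "z":-0.0008, "aperture":0}, {"x":0.005, "z":-0.0006, "aperture":0}]' >/dev/null;python3 go.py
python3 shift.py '[{"x":0.005, "z":-0.0006, "aperture":0}, {"x":0.005, "z":-0.0008, "aperture":0}, {"x":0.005, "z":-0.0008, "aperture":0}, {"x":0.005, "z":-0.0008, "aperture":0}, {"x":0.005, "z":-0.0006, "aperture":0}]' >/dev/null;python3 go.py
python3 shift.py '[{"x":0.005, "z":-0.0006, "aperture":0}, {"x":0.005, "z":-0.0008, "aperture":0}, {"x":0.005, "z":-0.0008, "aperture":0}, {"x":0.005, "z":-0.0008, "aperture":0}, {"x":0.005, "z":-0.0006, "aperture":0}]' >/dev/null;python3 go.py
```

```text
t 4.48 s 0.0480 y 0.0446 z 0.0556 goal z 0.0543 yaw err -0.0003 F [-1.91  0.31  0.85] tilt [ 0. -0. -1.] q [ 0.27  0.57 -0.25  2.07  0.27  0.53 -0.73]
t 4.90 s 0.0680 y 0.0446 z 0.0584 goal z 0.0571 yaw err -0.0004 F [-1.6   0.    1.78] tilt [-0.  0. -1.] q [ 0.24  0.58 -0.25  2.05  0.26  0.54 -0.76]
t 5.32 s 0.0880 y 0.0446 z 0.0612 goal z 0.0599 yaw err -0.0004 F [-1.62 -0.15  0.5 ] tilt [-0.  0. -1.] q [ 0.2   0.58 -0.25  2.03  0.26  0.56 -0.79]
t 5.73 s 0.1080 y 0.0446 z 0.0640 goal z 0.0627 yaw err -0.0004 F [-1.11  0.07  0.97] tilt [-0. -0. -1.] q [ 0.17  0.59 -0.25  2.    0.25  0.58 -0.81]
```

Scaled: 0.004 m / 0.8 = 0.005, -0.0006 m / 0.8 = -0.0008.

```bash
python3 shift.py '[{"x":0.005, "z":-0.0006, "aperture":0}, {"x":0.005, "z":-0.0008, "aperture":0}, {"x":0.005, "z":-0.0008, "aperture":0}, {"x":0.005, "z":-0.0008, "aperture":0}, {"x":0.005, "z":-0.0006, "aperture":0}]' >/dev/null;python3 go.py
python3 shift.py '[{"x":0.005, "z":-0.0006, "aperture":0}, {"x":0.005, "z":-0.0008, "aperture":0}, {"x":0.005, "z":-0.0008, "aperture":0}, {"x":0.005, "z":-0.0008, "aperture":0}, {"x":0.005, "z":-0.0006, "aperture":0}]' >/dev/null;python3 go.py
python3 shift.py '[{"x":0.005, "z":-0.0006, "aperture":0}, {"x":0.005, "z":-0.0008, "aperture":0}, {"x":0.005, "z":-0.0008, "aperture":0}, {"x":0.005, "z":-0.0008, "aperture":0}, {"x":0.005, "z":-0.0006, "aperture":0}]' >/dev/null;python3 go.py
python3 shift.py '[{"x":0.0038, "z":-0.0005, "aperture":0}, {"x":0.0038, "z":-0.0005, "aperture":0}, {"x":0.0038, "z":-0.0005, "aperture":0}, {"x":0.0038, "z":-0.0005, "aperture":0}, {"x":0.0038, "z":-0.0005, "aperture":0}]' >/dev/null;python3 go.py
```

```text
t 6.15 s 0.1280 y 0.0446 z 0.0668 goal z 0.0655 yaw err -0.0003 F [-1.92  0.52  0.95] tilt [-0. -0. -1.] q [ 0.13  0.59 -0.25  1.98  0.25  0.6  -0.84]
t 6.57 s 0.1483 y 0.0445 z 0.0696 goal z 0.0684 yaw err -0.0003 F [-1.79  0.09  1.08] tilt [ 4.e-04  4.e-04 -1.e+00] q [ 0.1   0.6  -0.25  1.95  0.25  0.62 -0.87]
t 6.98 s 0.1680 y 0.0446 z 0.0724 goal z 0.0712 yaw err -0.0003 F [-2.52 -0.44  0.82] tilt [-0.  0. -1.] q [ 0.07  0.61 -0.25  1.92  0.24  0.64 -0.89]
t 7.40 s 0.1831 y 0.0446 z 0.0743 goal z 0.0733 yaw err -0.0003 F [-0.55 -0.28 -0.7 ] tilt [ 2.e-04  2.e-04 -1.e+00] q [ 0.05  0.62 -0.25  1.9   0.24  0.65 -0.91]
```

Scaled: 0.002 m / 0.8 = 0.0025, -0.0003 m / 0.8 = -0.0004.

```bash
python3 shift.py '[{"x":0.0025, "z":-0.0004, "aperture":0}, {"x":0.0025, "z":-0.0004, "aperture":0}, {"x":0.0025, "z":-0.0004, "aperture":0}]' >/dev/null;python3 go.py
python3 shift.py '[{"x":0.0013, "z":-0.0003, "aperture":0}, {"x":0.0013, "z":-0.0001, "aperture":0}]' >/dev/null;python3 go.py
python3 - <<'E'
from h import *
s=imaging.snapshot("side")["image"][150:260,195:305]; t=imaging.snapshot("top")["image"][115:245,190:335]
o=np.zeros((400,800,3),np.uint8); a=cv2.resize(s,(400,400)); b=cv2.resize(t,(400,359)); o[:,:400]=a;o[:359,400:]=b
cv2.imwrite("pics/end.png",o[:,:,::-1])
E
```

```text
t 7.65 s 0.1890 y 0.0446 z 0.0752 goal z 0.0741 yaw err -0.0002 F [-0.69  0.41  0.76] tilt [ 1.e-04  2.e-04 -1.e+00] q [ 0.04  0.62 -0.25  1.89  0.24  0.66 -0.92]
t 7.82 s 0.1901 y 0.0445 z 0.0755 goal z 0.0743 yaw err -0.0007 F [-2.86  0.14  1.02] tilt [-7.e-04 -7.e-04 -1.e+00] q [ 0.04  0.62 -0.25  1.89  0.24  0.66 -0.92]
```

View pics/end.png

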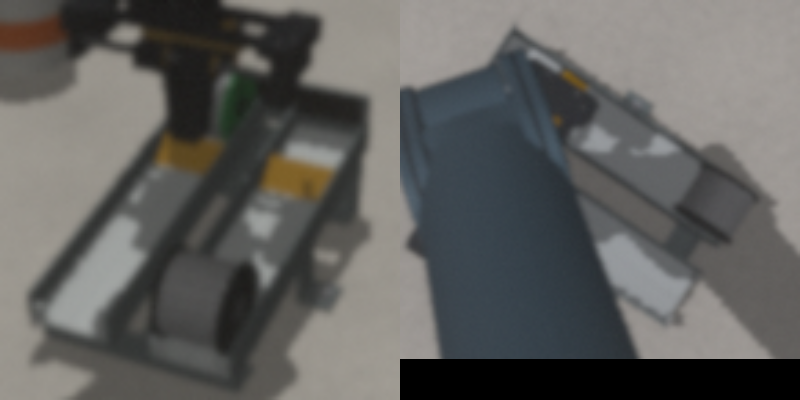

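The spool is at the top, with its green flange at (238,105) and the finger behind it above the yellow flap. A light press will confirm the end stop.

Scaled: 0.001 m / 0.8 = 0.0013.

```bash
python3 shift.py '[{"x":0.0013, "aperture":0}, {"x":0.0013, "aperture":0}, {"aperture":0}]' >/dev/null;python3 go.py
```

```text
t 8.17 s 0.1908 y 0.0445 z 0.0753 goal z 0.0744 yaw err -0.0013 F [-5.2   0.24  2.47] tilt [-0.002 -0.002 -1.   ] q [ 0.04  0.62 -0.25  1.88  0.24  0.67 -0.92]
```

Force is rising while travel has stalled, so it's at the stop. I'll ease back slowly and check that the spool stays.

Scaled: -0.002 m / 0.8 = -0.0025, -0.001 m / 0.8 = -0.0013.

```bash
python3 shift.py '[{"x":-0.0025, "aperture":0}, {"x":-0.0025, "aperture":0}, {"x":-0.0013, "aperture":0}, {"x":-0.0013, "aperture":0}, {"x":-0.0013, "aperture":0}]' >/dev/null;python3 go.py
python3 shift.py '[{"x":-0.0013, "aperture":0}, {"x":-0.0013, "aperture":0}, {"x":-0.0013, "aperture":0}, {"x":-0.0013, "aperture":0}, {"aperture":0}]' >/dev/null;python3 go.py
python3 - <<'E'
from h import *
s=imaging.snapshot("side")["image"][150:260,195:305]
cv2.imwrite("pics/ease.png",cv2.resize(s,(600,600),interpolation=cv2.INTER_CUBIC)[:,:,::-1])
E
```

```text
t 8.58 s 0.1860 y 0.0446 z 0.0756 goal z 0.0737 yaw err -0.0 F [-0.2   0.03  0.23] tilt [ 5.e-04  5.e-04 -1.e+00] q [ 0.05  0.62 -0.25  1.89  0.24  0.66 -0.91]
t 9.00 s 0.1813 y 0.0445 z 0.0755 goal z 0.0731 yaw err -0.0005 F [ 0.49 -0.57  1.06] tilt [-1.e-04 -1.e-04 -1.e+00] q [ 0.05  0.62 -0.25  1.9   0.24  0.65 -0.91]
```

View pics/ease.png

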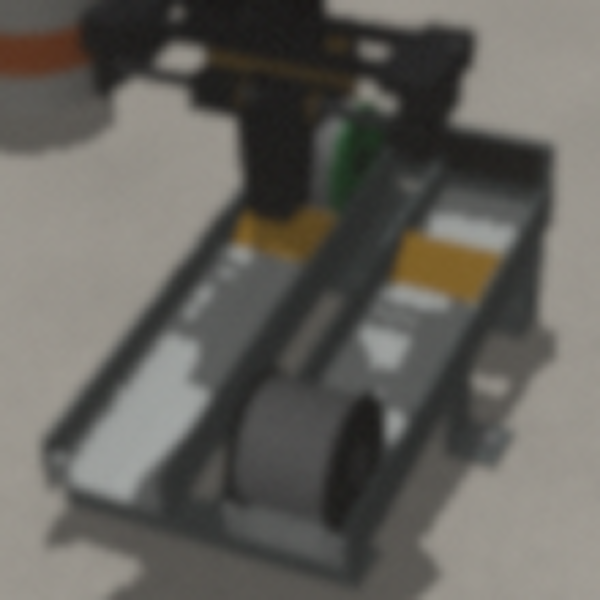

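The finger is clear with no force on it, and the spool is held at the top with the flap up behind it. I'll back off and lift away.

Scaled: -0.03 m / 0.8 = -0.0375, -0.02 m / 0.8 = -0.025.

```bash
python3 shift.py '[{"x":-0.0063, "z":-0.0025, "aperture":0}, {"x":-0.0063, "z":-0.0063, "aperture":0}, {"x":-0.0063, "z":-0.0125, "aperture":0}, {"x":-0.0063, "z":-0.025, "aperture":0}, {"x":-0.0125, "z":-0.0375, "aperture":0}]' >/dev/null
python3 shift.py '[{"x":-0.0375, "z":-0.025, "aperture":0}, {"x":-0.0438, "z":-0.025, "aperture":0}, {"x":-0.0438, "z":-0.025, "aperture":0}, {"x":-0.0438, "z":-0.025, "aperture":0}, {"x":-0.0438, "z":-0.025, "aperture":0}]' >/dev/null
python3 shift.py '[{"x":-0.05, "aperture":0}, {"x":-0.05, "aperture":0}, {"x":-0.05, "aperture":0}, {"x":-0.05, "aperture":0}, {"x":-0.05, "aperture":0}]' >/dev/null
python3 shift.py '[{"x":-0.0375, "aperture":0}, {"x":-0.0125, "aperture":0}, {"aperture":0}, {"aperture":0}, {"aperture":0}]' >/dev/null;python3 go.py
python3 - <<'E'
from h import *
S={n:imaging.snapshot(n) for n in("side","top")}
s=S["side"]["image"][150:260,195:305]; t=S["top"]["image"][115:245,190:335]
o=np.zeros((400,800,3),np.uint8); o[:,:400]=cv2.resize(s,(400,400)); o[:359,400:]=cv2.resize(t,(400,359))
cv2.imwrite("pics/final.png",o[:,:,::-1])
p=np.load("p.npy"); print(proj(S["side"],L2W(p,[(.236,.02,.032),(.238,.02,.032)])))
print(centroids(S["side"]["image"],(45,80,20),(85,255,255),10,(195,305,150,260)))
E
```

```text
t 10.72 s -0.2565 y 0.0446 z 0.2428 goal z 0.0113 yaw err 0.0021 F [-0.19 -0.7  -0.32] tilt [ 6.e-04  6.e-04 -1.e+00] q [ 0.83  0.22 -0.12  2.01  0.03  0.92  0.14]
[[259.81407754 178.64077605]
 [260.08928711 178.26332313]]
[]
```

View pics/final.png

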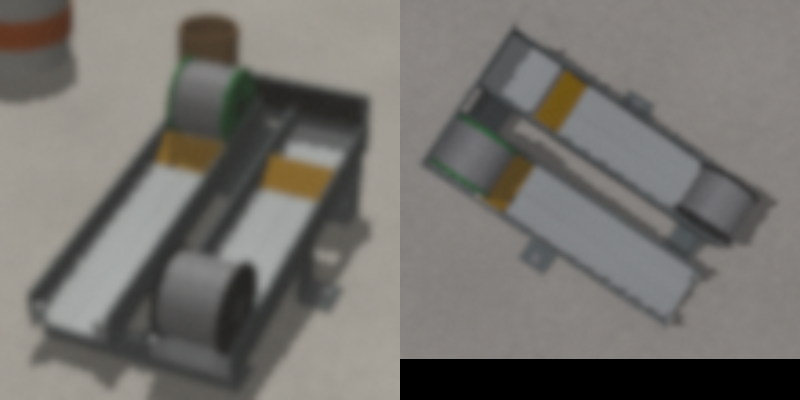

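The green spool sits at the end stop, at (205,98) in the left half and (472,152) in the right. The yellow flap stands behind it, and the black spool, tub and tube are where they were.

```bash
python3 -c "
from station import env, imaging, workorder
print(workorder.job_done())"
```

```text
the job is handed in; nothing more can be done
None
```

The green spool is at the top of its lane with the flap up behind it, the hand is clear, the black spool was not touched, and the job was handed in at about 11 s (the interface gave no verdict).

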